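# Turn over the mirrored frame corner

## Task

Three loose L-shaped wooden frame corners lie in a row on the table, but one of them lies wrong face up, so that it is the mirror image of the sample corner screwed to the plywood board. Turn just that one over and lay it flat again about where it lay, so that all three have the same hand as the sample. Leave the other two corners and everything else where they are.

Things in the scene. Friction and masses are not known exactly. Their poses are not given: they have to be found in the camera images.
- corner_a_mid (a point): Wooden L, 24 mm thick, about 0.16 kg, legs 30 mm wide, outer lengths 120 and 75 mm; both faces alike. Point: middle of the long leg, mid-thickness. x: along the long leg; free end at x=+60 mm, corner's outer end face at x=-60. Short leg covers x -60 to -30 and juts to y=+60; long leg covers y -15 to +15. z: normal to the faces, up if it lies like the sample, down if mirrored.
- corner_b_mid (a point): Another corner, with the same shape, point and axes as corner_a_mid. Any of the corners may lie at any of the three places in the row, at various yaws. Each also stands by itself on its 75 x 24 mm outer end face (x = -60 mm), long leg upright.
- corner_c_mid (a point): Another corner, with the same shape, point and axes as corner_a_mid. Between the row and the robot stand a drawer unit 135 mm high (about x 0.27 to 0.48, y -0.15 to 0.12) and a kiln, its raised lid up to 0.37 m high (x below 0.48, y below -0.23); a carpet 11 mm thick lies left of the row.
- sample_corner (a point): The sample: a corner of the same shape and size, screwed flat on a fixed plywood board 190 x 140 x 12 mm. The point and axes are as for the loose corners; z is up. The board's middle is 20 mm from this point along its +y.
- pot_mid (a point): Low empty round glass pot, 87 mm across, 50 mm high; the point is its centre. Bystander.
- jar_mid (a point): Clear jar of pale green crushed glass, 87 mm across, 130 mm high; the point is its centre. Bystander.

How it is judged:
By the outcome, as a careful person would: the job done as asked, in the order asked, and still so for the second after the job is handed in, with the robot touching nothing.
It also fails if it takes over 72 s, if anything falls off the work surface, if the arm or the gripper's body presses on something with over 40 N, if the wrist force passes 120 N, or if a joint passes its speed limit or range.

## Robot

A 6-joint arm with a two-finger parallel gripper is mounted at the origin on a cart in front of the work surface, level with it; the furniture and walls round the work are solid. World frame = base frame: x ahead of the robot, y to its left, z up, the work surface at z = 0. Lengths are in mm, angles in rad, forces in N, time in s.
With the tool pointing down it reaches from about 275 to 750 mm from the base axis. Payload 10.2 kg.
Tool frame: the origin (TCP) lies between the finger pads; the fingertips stand 11 mm ahead of it and the grasp point (between the pads) lies 8 mm behind it (ctrl.nose_length is the distance from the TCP to the fingertips, in mm); x points along the fingers, y is the direction in which the jaws open and shut, and the axes are right-handed (so a half turn about x gives the same grasp; the last joint's range is limited). The gripper opens to 85 mm and grips with 20 to 120 N. Pads are 22 mm wide; open, the fingers measure 114 mm over their backs; the gripper's body (76 mm by 85 mm) begins 54 mm behind the grasp point. The pads swing forward as they close: fully open they stand 13 mm farther back than shut.
Start: joints at [1.076, 0.313, 1.498, -0, 1.331, -0.223], TCP at [140.957, 505.729, 242.294] pointing down, gripper open.
Joint ranges: [-2.94, 2.94], [-0.97, 2.17], [0.19, 2.56], [-1.23, 4.37], [0.02, 3.11], [-2.88, 2.88]. Speed limits (rad/s): [2.39, 2.39, 3.01, 3.14, 3.14, 3.14].

## Interface

Orientations are given as a unit quaternion [w, x, y, z].
In Python, from rig import ctrl, capture, ticket gives the robot as it stands.
- The arm moves only by the tool step_arm, never from a script. Its argument "commands" is a list of rows, each a list of 2 entries, a list of its own where there are three numbers: the shift along the world's x, y, z normalised to -1 to 1, where 1 is 0.04 m, then the turn about the world's z normalised to -1 to 1, where 1 is 180 degrees. A call has 1 to 5 rows; each row shifts and turns the commanded pose from where the row before left it; what a row does not reach is not made up. A row lasts 1/10 s, in which the tool goes at most 50 mm and 8.59 degrees, less where a joint would pass 70% of its speed; a pose out of reach is approached as far as the arm can. A call with a number of a shift or a turn outside -1 to 1 is refused whole. A call with a gripper value outside its range is refused whole. "gripper" is the closure, from -1 (fully open) to 1 (shut), so that 0 is half open, set as the call begins (left out, the last holds). The fingers move at their own pace and stop on an object; "force" is the grip in N (left out, the last holds). Time passes only in rows, so rows that do not move let the fingers close. It gives the time, the measured TCP pose, the force and the opening at its end, in the units of the state.
- ctrl.sense(): the state, without advancing time (a new reading comes with each control period).
- capture(name): name is "side" or "top" or "wrist"; returns a dict with "image" (480x640x3 uint8, blue, green, red), "fov_y" (degrees; the focal length in pixels is half the picture's height over the tangent of half this angle, whatever the lens; pixels are square), "cx", "cy" (the principal point, pixels), "origin" and "orientation" of the camera in the world. Camera axes: x right, y down, z forward; pixel columns grow to the right and rows downward; lengths in mm; the calibration is good to about 2 mm. A picture is of the moment at which its call begins. There is no depth.
- ticket.finish_job(): hands the job in, once; it reports no verdict.
The state is a dict: "time_s": time; "joints": joint angles; "dq": joint speeds; "tau": joint torques, N m; "eef_pos": TCP position; "ee_rot": TCP orientation; "force": force on the tool from outside, world axes, zero at the start; "wrist_torque": the same for the moment, N m; "grip_width": opening from 0.0 (shut) to 1.0 (fully open).
Only numpy, scipy, OpenCV 4.12 (cv2) and the standard library are available. Lean on these libraries where they do the work, as an engineer would, in place of code of your own. Each camera call takes 0.05 s, during which the arm holds its last target.

## Working session

There is one attempt and no reset: what is moved stays moved. The work goes in short steps, Python scripts to look and compute and a tool call to move; the robot and the scene stay as the last step left them, time stands still between calls to the robot, and variables do not carry over. Pictures are saved under pics/ and viewed, and the job is handed in when it is done.

Besides the shell and the picture viewer there is one more tool, called after "Call:" as a command line: name --argument value ..., lists and objects as JSON in quotes. step_arm: Moves the arm, as the interface text tells. Its arguments: {"type":"object","properties":{"commands":{"type":"array","items":{"type":"array"}},"gripper":{"type":"number"},"force":{"type":"number"}},"required":["commands"]}

```bash
ls; mkdir -p pics; cat > h.py <<'E'
import numpy as np,cv2
from scipy.spatial.transform import Rotation as R
from rig import ctrl,capture,ticket
def shot(n,f):
    c=capture(n); cv2.imwrite('pics/'+f+'.png',c['image']); np.save('pics/'+f+'.npy',c,allow_pickle=True); return c
def load(f): return np.load('pics/'+f+'.npy',allow_pickle=True).item()
def rays(c,px):
    px=np.atleast_2d(px).astype(float); f=240/np.tan(np.radians(c['fov_y'])/2)
    d=np.c_[(px[:,0]-c['cx'])/f,(px[:,1]-c['cy'])/f,np.ones(len(px))]
    w,x,y,z=c['orientation']; return d@R.from_quat([x,y,z,w]).as_matrix().T
def plane(c,px,h):
    d=rays(c,px);o=np.array(c['origin']); return o+d*((h-o[2])/d[:,2])[:,None]
def proj(c,P):
    f=240/np.tan(np.radians(c['fov_y'])/2); w,x,y,z=c['orientation']
    d=(np.atleast_2d(P)-c['origin'])@R.from_quat([x,y,z,w]).as_matrix()
    return np.c_[c['cx']+f*d[:,0]/d[:,2],c['cy']+f*d[:,1]/d[:,2]]
E
python3 - <<'E'
from h import *
for n in ['side','top','wrist']:
    c=shot(n,n+'0'); print(n,c['fov_y'],c['cx'],c['cy'],c['origin'],c['orientation'])
print(ctrl.sense())
E
```

```text
pics
side 56.403934377902964 315.2500869882173 235.23952752836226 [312.66449228 628.06463814 741.97978599] [ 0.07680569 -0.20525542  0.89643606 -0.3851928 ]
top 53.965510564021784 306.02037403927045 234.3864614093127 [ 399.56037899  -43.70353216 1299.08946337] [-0.05568025  0.71207684 -0.69818603  0.04881147]
wrist 65.19789555849071 316.78864564228724 240.43413214916467 [ 78.61991968 524.9837453  373.82023911] [0.10520521 0.78924469 0.5997144  0.07979556]
{'time_s': 0.15, 'joints': array([ 1.07560385e+00,  3.13332984e-01,  1.49819928e+00, -3.88119082e-06,
        1.33103576e+00, -2.23366413e-01]), 'dq': array([-0.00031601,  0.00059445, -0.00403689,  0.00060222,  0.0003419 ,
       -0.00020561]), 'tau': array([ 2.43997420e-03, -4.12369573e+01, -2.59795260e+01, -8.98837493e-05,
        3.24673892e-03, -4.84631096e-05]), 'eef_pos': array([140.87100238, 505.57188456, 241.88447697]), 'ee_rot': array([ 0.70046583,  0.09548579,  0.70070583, -0.09613238]), 'force': array([ 0.17436024,  0.72074754, -0.24046614]), 'wrist_torque': array([0.0146627 , 0.00661576, 0.02001191]), 'grip_width': 0.9965928167309187}
```

View pics/top0.png

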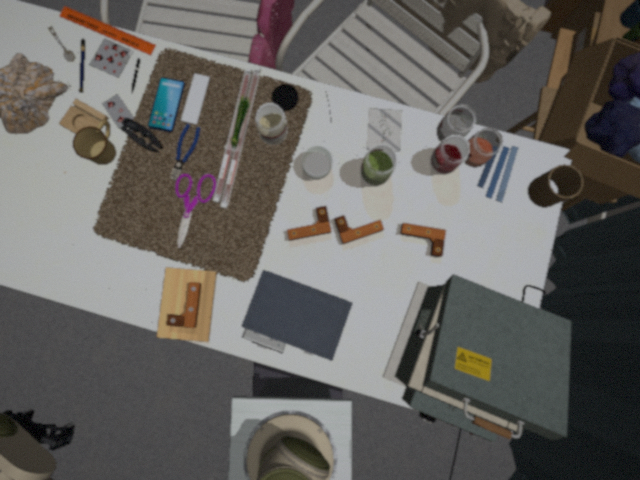

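View pics/side0.png

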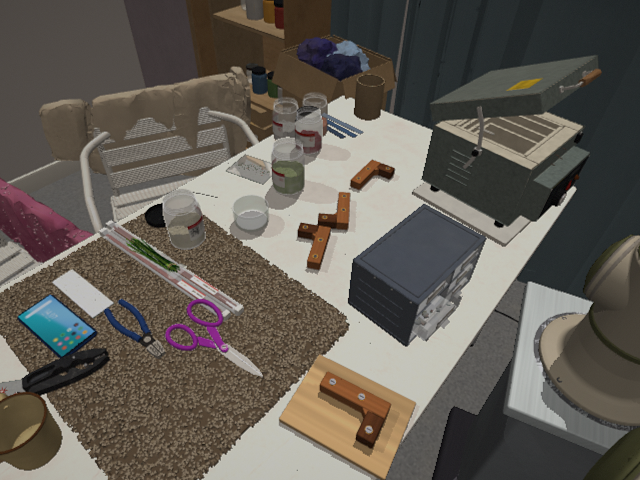

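View pics/wrist0.png

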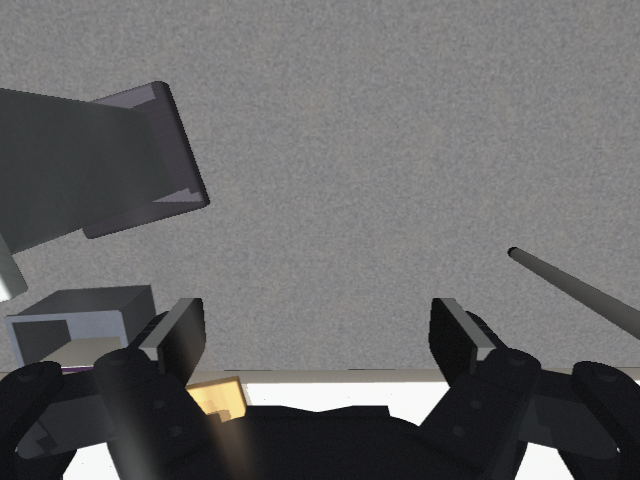

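The top view shows the sample at (192,305): from its corner, the long leg points up the image and the short leg points left, which is counter-clockwise. The middle piece at (358,230) and the right piece at (425,235) are also counter-clockwise. The left piece at (308,228) runs long leg left, short leg up, which is clockwise, so it is the mirrored one.

```bash
cat >> h.py <<'E'
def wood(c,roi):
    x0,y0,x1,y1=roi; hsv=cv2.cvtColor(c['image'],cv2.COLOR_BGR2HSV)
    m=cv2.inRange(hsv,(0,120,40),(16,255,255)); k=np.zeros_like(m);k[y0:y1,x0:x1]=m[y0:y1,x0:x1]; return k
E
python3 - <<'E'
from h import *
for f,roi in [('top0',(270,195,460,265)),('side0',(285,150,410,280))]:
    c=load(f); m=wood(c,roi)
    for q in cv2.findContours(m,cv2.RETR_EXTERNAL,cv2.CHAIN_APPROX_NONE)[0]:
        if cv2.contourArea(q)<100: continue
        a=cv2.approxPolyDP(q,2.5,True)[:,0]
        print(f,cv2.contourArea(q)); print(np.c_[a,plane(c,a,24)[:,:2].round()])
    v=c['image'].copy(); v[m>0]=(0,255,0)
    x0,y0,x1,y1=roi
    cv2.imwrite('pics/m_%s.png'%f,cv2.resize(np.hstack([c['image'][y0:y1,x0:x1],v[y0:y1,x0:x1]]),None,fx=2,fy=2))
E
```

```text
top0 516.0
[[ 403.  224.  623. -294.]
 [ 403.  233.  598. -294.]
 [ 430.  238.  586. -367.]
 [ 432.  253.  545. -372.]
 [ 440.  254.  543. -394.]
 [ 442.  230.  609. -401.]]
top0 472.5
[[ 336.  219.  634. -111.]
 [ 343.  242.  570. -131.]
 [ 381.  229.  608. -234.]
 [ 379.  221.  630. -229.]
 [ 352.  230.  604. -155.]
 [ 342.  217.  640. -127.]]
top0 466.5
[[324. 208. 664. -77.]
 [317. 209. 661. -58.]
 [319. 220. 630. -64.]
 [314. 225. 616. -51.]
 [289. 230. 601.  18.]
 [289. 238. 579.  17.]
 [329. 231. 600. -92.]]
side0 691.5
[[301. 223. 668. -79.]
 [298. 230. 664. -54.]
 [310. 232. 636. -61.]
 [314. 241. 614. -38.]
 [307. 266. 595.  39.]
 [318. 269. 570.  36.]
 [330. 227. 601. -97.]]
side0 496.0
[[ 340.  192.  632. -231.]
 [ 337.  212.  607. -155.]
 [ 333.  215.  612. -140.]
 [ 319.  214.  644. -128.]
 [ 318.  220.  637. -107.]
 [ 335.  222.  597. -119.]
 [ 337.  228.  584. -102.]
 [ 346.  228.  565. -111.]
 [ 349.  193.  609. -238.]]
side0 452.5
[[ 393.  168.  542. -396.]
 [ 372.  160.  608. -406.]
 [ 351.  180.  626. -292.]
 [ 351.  185.  617. -271.]
 [ 359.  188.  594. -269.]
 [ 373.  174.  582. -344.]
 [ 378.  174.  570. -350.]
 [ 379.  169.  575. -374.]
 [ 390.  173.  542. -370.]]
```

View pics/m_top0.png

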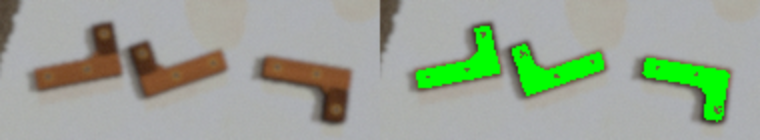

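View pics/m_side0.png

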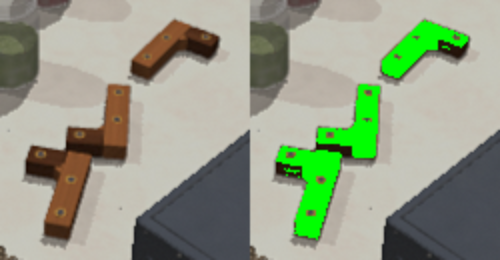

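```bash
python3 - <<'E'
from h import *
s=ctrl.sense(); w,x,y,z=s['ee_rot']; print(R.from_quat([x,y,z,w]).as_matrix().round(3))
c=load('top0')
print(plane(c,[[307,95],[265,250],[250,278],[283,190]],11).round())
print(plane(c,[[268,272],[351,302],[317,163],[378,165]],[0]).round())
E
```

```text
[[-0.     0.268  0.963]
 [-0.001  0.963 -0.268]
 [-1.    -0.001 -0.   ]]
[[999. -24.  11.]
 [546.  83.  11.]
 [468. 121.  11.]
 [716.  38.  11.]]
[[ 486.   74.    0.]
 [ 409. -155.    0.]
 [ 799.  -56.    0.]
 [ 796. -230.    0.]]
```

Call:
step_arm --commands '[[[0.7,-0.77,0],-0.022],[[0.7,-0.77,0],-0.022],[[0.7,-0.77,0],-0.022],[[0.7,-0.77,0],-0.022],[[0.7,-0.77,0],-0.022]]' --gripper -1 --force 20

```text
time_s: 0.65
eef_pos: [281.7, 350.3, 242.2]
ee_rot: [0.673, 0.216, 0.673, -0.216]
force: [1.0, 1.6, 0.2]
grip_width: 1.004
```

Call:
step_arm --commands '[[[0.7,-0.77,0],-0.022],[[0.7,-0.77,0],-0.022],[[0.7,-0.77,0],-0.022],[[0.7,-0.77,0],-0.022],[[0.7,-0.77,0],-0.022]]'

```text
time_s: 1.15
eef_pos: [421.8, 196.2, 242.3]
ee_rot: [0.626, 0.328, 0.626, -0.328]
force: [0.3, 1.0, 0.7]
grip_width: 1.0
```

Call:
step_arm --commands '[[[0.7,-0.77,0],-0.022],[[0.7,-0.77,0],-0.022],[[0.7,-0.77,0],-0.022],[[0.7,-0.77,0],-0.022],[[0.7,-0.77,0],-0.022]]'

```text
time_s: 1.65
eef_pos: [561.8, 42.2, 242.1]
ee_rot: [0.56, 0.431, 0.561, -0.431]
force: [0.2, -0.1, 0.3]
grip_width: 0.997
```

Call:
step_arm --commands '[[[0.7,-0.7,0],-0.022],[[0,0,0],0]]'

```text
time_s: 1.85
eef_pos: [590.8, 12.3, 240.9]
ee_rot: [0.544, 0.451, 0.545, -0.451]
force: [-0.6, -0.4, 0.2]
grip_width: 1.001
```

```bash
python3 - <<'E'
from h import *
shot('wrist','wrist1'); s=ctrl.sense(); print(s['eef_pos'],s['time_s'],s['joints'],s['force'])
w,x,y,z=s['ee_rot']; print(R.from_quat([x,y,z,w]).as_matrix().round(3))
E
```

```text
[589.59319606  14.13721929 241.16242464] 1.9 [-1.74508031e-01  4.58866295e-01  1.29141402e+00 -4.22824346e-05
  1.39283129e+00 -3.65121888e-01] [-1.32016948  0.34637888 -0.63767326]
[[-0.002  0.982  0.189]
 [ 0.     0.189 -0.982]
 [-1.    -0.001 -0.001]]
```

View pics/wrist1.png

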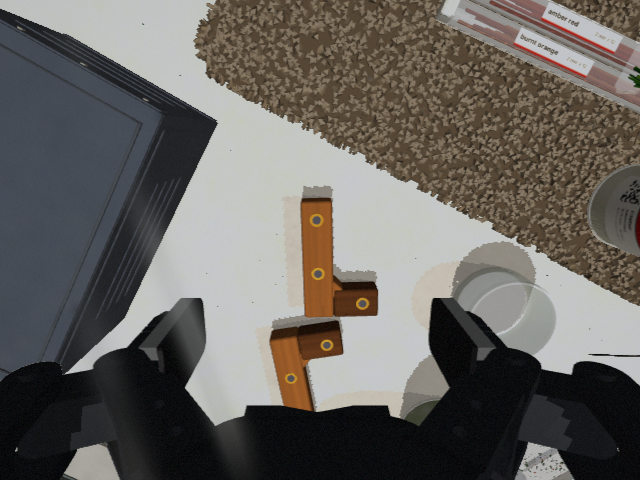

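The wrist view shows the whole target piece: the long leg runs from (317,198) at the free end to (320,317), and the short leg juts right to (377,300). The corner of b lies just below, with its short leg at (320,340).

```bash
python3 - <<'E'
from h import *
c=load('wrist1'); m=wood(c,(260,190,400,425))
for q in cv2.findContours(m,cv2.RETR_EXTERNAL,cv2.CHAIN_APPROX_NONE)[0]:
    if cv2.contourArea(q)<100: continue
    a=cv2.approxPolyDP(q,3,True)[:,0]
    print(cv2.contourArea(q)); print(np.c_[a,plane(c,a,24)[:,:2].round(1)])
print(plane(c,[[216,74],[330,140],[378,168],[440,205]],11).round())
E
```

```text
3251.5
[[ 272.   331.   570.2 -117.8]
 [ 270.   344.   570.5 -133. ]
 [ 284.   405.   597.1 -204.1]
 [ 313.   410.   629.5 -204.4]
 [ 304.   366.   609.9 -152.1]
 [ 312.   357.   616.3 -139.9]
 [ 342.   353.   646.3 -129.3]
 [ 339.   331.   638.1 -104.8]
 [ 298.   336.   597.5 -118.4]
 [ 296.   327.   593.7 -108.7]]
4575.5
[[302.  199.  576.4  22.8]
 [305.  315.  600.4 -93.6]
 [376.  314.  671.1 -79. ]
 [376.  289.  664.9 -52.3]
 [343.  290.  632.8 -59.6]
 [332.  274.  618.6 -45. ]
 [330.  199.  602.1  27.7]]
[[481. 117.  11.]
 [592.  80.  11.]
 [642.  63.  11.]
 [709.  40.  11.]]
```

Call:
step_arm --commands '[[[0.1,0,-0.9],0.004],[[0,0,-0.9],0],[[0,0,-0.9],0],[[0,0,-0.9],0],[[0,0,-0.9],0]]'

```text
time_s: 2.4
eef_pos: [592.3, 16.8, 61.2]
ee_rot: [0.549, 0.446, 0.549, -0.446]
force: [0.4, 0.0, 0.6]
grip_width: 1.001
```

Call:
step_arm --commands '[[[0,0,-0.6],0],[[0,0,-0.3],0],[[0,0,-0.1],0],[[0,0,0],0]]'

```text
time_s: 2.8
eef_pos: [593.2, 16.0, 22.9]
ee_rot: [0.549, 0.446, 0.549, -0.446]
force: [-0.1, -0.5, 0.6]
grip_width: 0.999
```

Call:
step_arm --commands '[[[0,-0.05,-0.2],0],[[0,0,0],0],[[0,0,0],0],[[0,0,0],0],[[0,0,0],0]]' --gripper 0.36 --force 20

```text
time_s: 3.3
eef_pos: [593.2, 13.7, 14.8]
ee_rot: [0.549, 0.446, 0.548, -0.446]
force: [-1.5, -0.1, 2.5]
grip_width: 0.35
```

Call:
step_arm --commands '[[[0,0,0],0],[[0,0,0],0],[[0,0,0],0]]'

```text
time_s: 3.6
eef_pos: [593.1, 13.7, 14.8]
ee_rot: [0.549, 0.446, 0.549, -0.446]
force: [-1.9, -0.2, 5.1]
grip_width: 0.346
```

```bash
python3 - <<'E'
from h import *
shot('wrist','wrist2'); s=ctrl.sense(); print(s['eef_pos'],s['time_s'],s['force'],s['grip_width'])
E
```

```text
[593.14895546  13.6869328   14.80932868] 3.65 [-2.01672787 -0.32527546  5.99658443] 0.34703473376188837
```

View pics/wrist2.png

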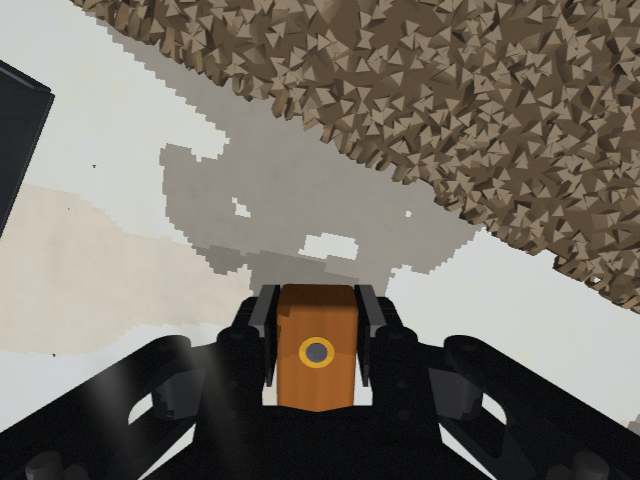

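The fingers straddle the free end at (317,345) and the opening has stalled near 30 mm. I'll lift gently and watch whether the piece swings.

Call:
step_arm --commands '[[[0,0,0.25],0],[[0,0,0.5],0],[[0,0,0.5],0],[[0,0,0.5],0],[[0,0,0],0]]'

```text
time_s: 4.15
eef_pos: [594.2, 13.6, 87.0]
ee_rot: [0.55, 0.447, 0.547, -0.445]
force: [0.5, -0.8, -2.3]
grip_width: 0.346
```

```bash
python3 - <<'E'
from h import *
shot('wrist','wrist3');shot('side','side3'); s=ctrl.sense(); print(s['eef_pos'],s['time_s'],s['force'],s['wrist_torque'],s['grip_width'])
E
```

```text
[592.70396051  13.78223538  83.88509715] 4.25 [-0.25178686 -0.41601762 -2.36219701] [ 0.1046528   0.09515796 -0.04722826] 0.34724534745342694
```

View pics/wrist3.png

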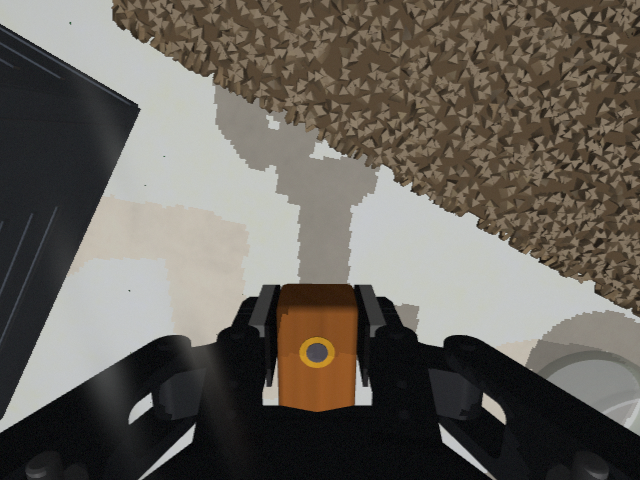

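View pics/side3.png

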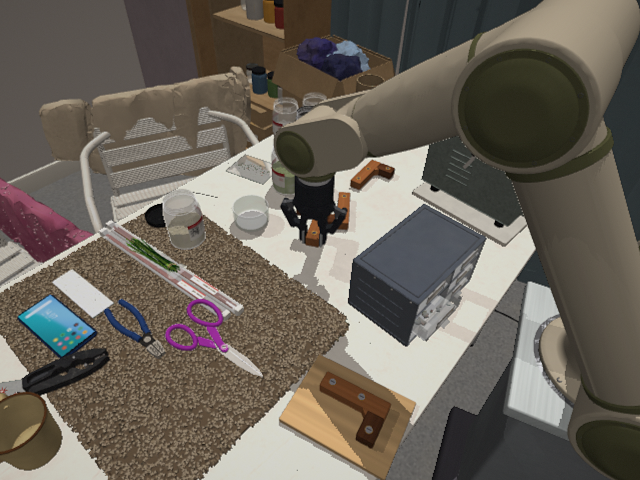

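It did not swing: the torsional friction holds it level. I'll go lower and ease the grip step by step, so any slip is harmless.

Call:
step_arm --commands '[[[0,0,-0.5],0],[[0,0,-0.5],0],[[0,0,-0.2],0],[[0,0,0],0]]'

```text
time_s: 4.65
eef_pos: [591.9, 13.9, 34.4]
ee_rot: [0.548, 0.445, 0.55, -0.447]
force: [-1.0, 0.2, -2.1]
grip_width: 0.351
```

Call:
step_arm --commands '[[[0,0,0],0],[[0,0,0],0],[[0,0,0],0]]' --gripper 0.32

```text
time_s: 4.95
eef_pos: [593.3, 13.7, 37.0]
ee_rot: [0.549, 0.446, 0.548, -0.446]
force: [0.2, 0.2, -1.4]
grip_width: 0.35
```

```bash
python3 - <<'E'
from h import *
shot('wrist','wrist4'); s=ctrl.sense(); print(s['eef_pos'],s['time_s'],s['force'],s['wrist_torque'],s['grip_width'])
E
```

```text
[593.23070208  13.69526536  36.89283322] 5.0 [-0.07006512 -0.73790587 -2.23583733] [0.13272263 0.03099287 0.03055249] 0.3445785780915956
```

View pics/wrist4.png

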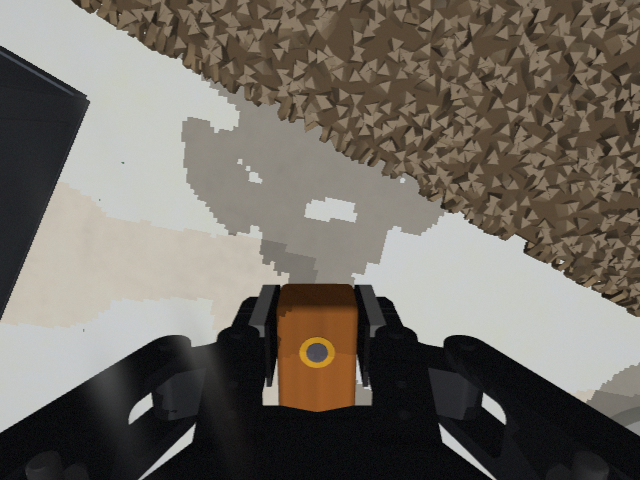

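Still level. I'll ease it a little further.

Call:
step_arm --commands '[[[0,0,0],0],[[0,0,0],0],[[0,0,0],0]]' --gripper 0.3

```text
time_s: 5.3
eef_pos: [593.2, 13.7, 36.6]
ee_rot: [0.549, 0.446, 0.548, -0.446]
force: [0.8, -0.7, -0.9]
grip_width: 0.351
```

```bash
python3 - <<'E'
from h import *
shot('wrist','wrist5'); s=ctrl.sense(); print(s['eef_pos'],s['time_s'],s['force'],s['wrist_torque'],s['grip_width'])
E
```

```text
[593.12072875  13.72202384  36.49199943] 5.35 [-0.16873626  0.67993728  0.3343294 ] [-0.00480898 -0.06345903  0.07746849] 0.3509718563256275
```

View pics/wrist5.png

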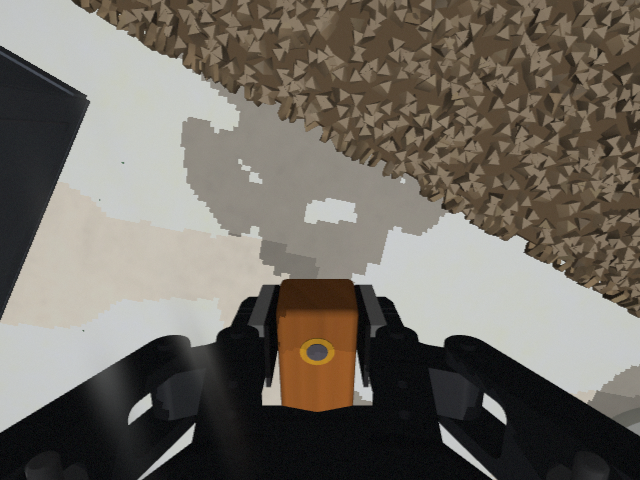

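Call:
step_arm --commands '[[[0,0,0],0],[[0,0,0.2],0],[[0,0,0.2],0],[[0,0,0.2],0],[[0,0,0],0]]' --gripper 0.305

```text
time_s: 5.85
eef_pos: [593.7, 13.7, 61.9]
ee_rot: [0.549, 0.446, 0.548, -0.446]
force: [-0.2, 3.1, 1.4]
grip_width: 0.353
```

```bash
python3 - <<'E'
from h import *
shot('wrist','wrist6'); s=ctrl.sense(); print(s['eef_pos'],s['time_s'],s['force'],s['wrist_torque'],s['grip_width'])
c=shot('side','side6'); cv2.imwrite('pics/side6c.png',cv2.resize(c['image'][130:290,250:400],None,fx=4,fy=3.75))
E
```

```text
[593.42334784  13.88207144  61.32325909] 5.9 [-0.26554983  1.80246591  1.3624392 ] [ 0.31888158 -0.09197693  0.10187804] 0.3483544494182824
```

View pics/wrist6.png

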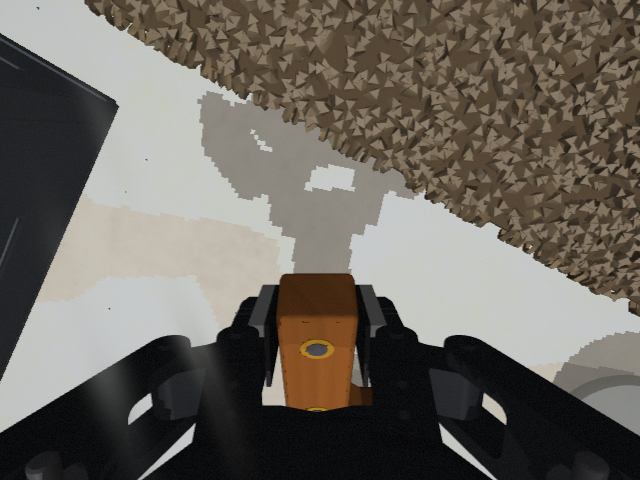

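View pics/side6c.png

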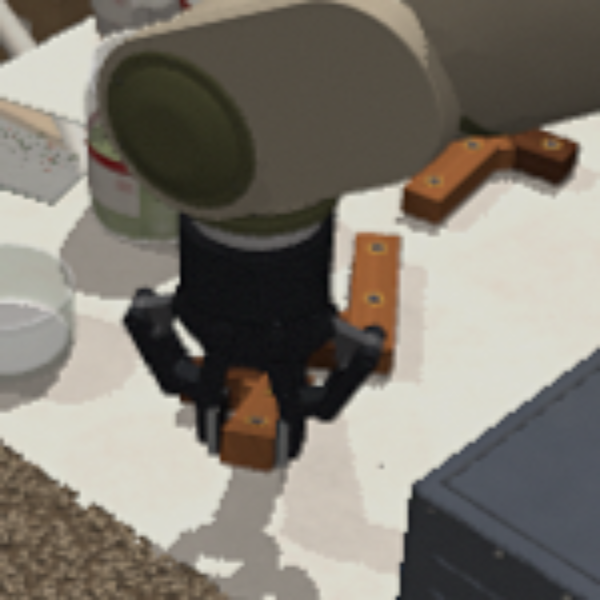

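It's pivoting: the top face is tilted and the corner end drags on the table. I'll keep lifting.

Call:
step_arm --commands '[[[0,0,0.2],0],[[0,0,0.2],0],[[0,0,0.2],0],[[0,0,0.2],0],[[0,0,0],0]]'

```text
time_s: 6.45
eef_pos: [593.5, 13.8, 93.9]
ee_rot: [0.549, 0.447, 0.548, -0.446]
force: [-2.1, 4.5, 6.5]
grip_width: 0.348
```

```bash
cat >> h.py <<'E'
def look(i,w=True):
    s=ctrl.sense(); print(s['eef_pos'].round(1),s['time_s'],s['force'].round(2),s['wrist_torque'].round(2),s['grip_width'].round(3))
    a=shot('wrist','w%s'%i)['image']; c=shot('side','s%s'%i)['image']
    cv2.imwrite('pics/l%s.png'%i,np.hstack([cv2.resize(a[40:,120:520],(400,440)),cv2.resize(c[130:290,250:395],(399,440))]))
E
python3 -c "
from h import *
look(7)"
```

```text
Traceback (most recent call last):
  File "h.py", line 21, in look
    s=ctrl.sense(); print(s['eef_pos'].round(1),s['time_s'],s['force'].round(2),s['wrist_torque'].round(2),s['grip_width'].round(3))
                                                                                                           ^^^^^^^^^^^^^^^^^^^^^
AttributeError: 'float' object has no attribute 'round'
```

```bash
sed -i "s/,s\['grip_width'\].round(3))/,round(s['grip_width'],3))/" h.py
python3 -c "
from h import *
look(7)"
```

```text
[593.5  13.8  93.9] 6.45 [-2.12  4.47  6.48] [0.69 0.29 0.05] 0.348
```

View pics/l7.png

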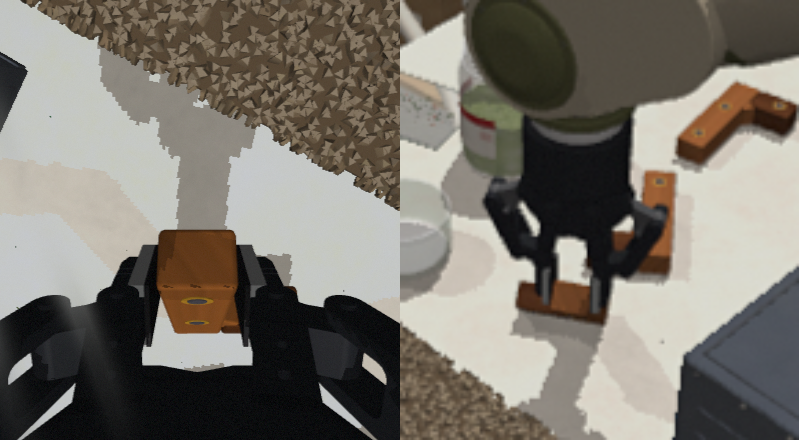

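Call:
step_arm --commands '[[[0,0,0.2],0],[[0,0,0.2],0],[[0,0,0.1],0],[[0,0,0],0]]'

```text
time_s: 6.95
eef_pos: [593.2, 13.6, 113.0]
ee_rot: [0.549, 0.446, 0.548, -0.446]
force: [-0.5, -0.0, -2.4]
grip_width: 0.349
```

```bash

python3 -c "
from h import *
look(8)"
```

```text
[593.2  13.6 113. ] 6.95 [-0.48 -0.02 -2.42] [0.08 0.04 0.03] 0.349
```

View pics/l8.png

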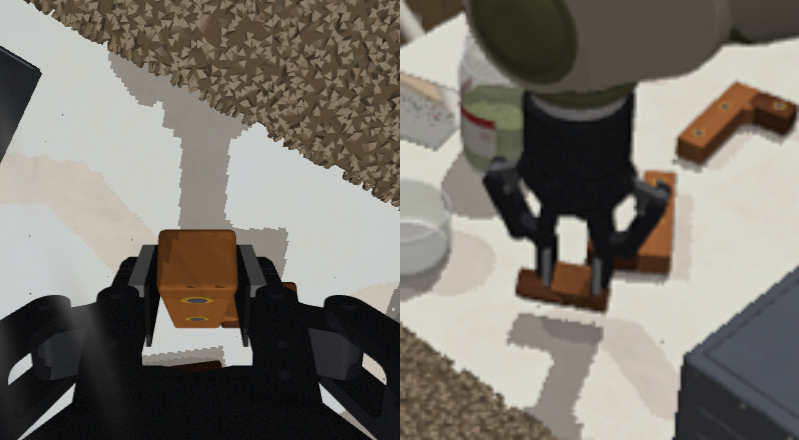

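Now it hangs free, about 25–30° short of vertical. I'll ease the grip a hair and let gravity finish.

Call:
step_arm --commands '[[[0,0,0],0],[[0,0,0],0]]' --gripper 0.3

```text
time_s: 7.25
eef_pos: [592.8, 13.7, 112.1]
ee_rot: [0.549, 0.446, 0.549, -0.446]
force: [-0.0, 0.6, 1.6]
grip_width: 0.356
```

```bash

python3 -c "
from h import *
look(9)"
```

```text
[592.8  13.7 112.1] 7.25 [-0.01  0.55  1.63] [ 0.15  0.06 -0.07] 0.356
```

View pics/l9.png

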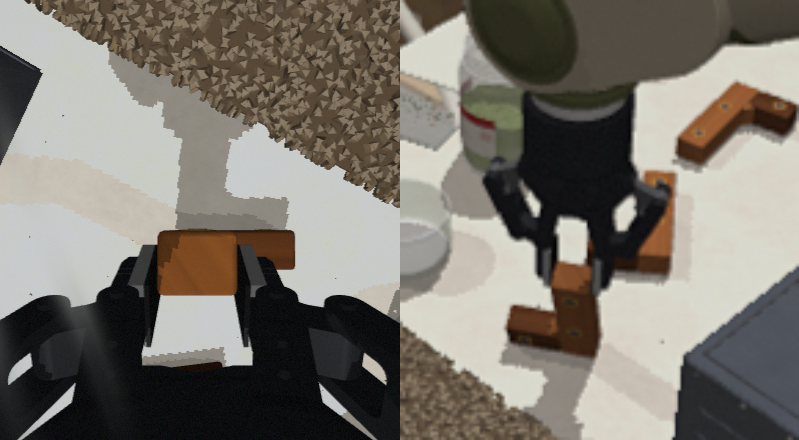

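```bash

python3 -c "
from h import *
c=load('w9'); print(c['origin'])
# full px = crop + (120,40)
print('top face z~132',plane(c,[[278,272],[357,272],[277,334],[357,336]],132).round(1))
for h in (0,24,30,40): print(h,plane(c,[[414,270],[414,309],[357,270]],h).round(1))
"
```

```text
[581.12384455  80.31895733 244.07234683]
top face z~132 [[577.3  37.9 132. ]
 [601.8  43.  132. ]
 [580.9  16.3 132. ]
 [607.   21.1 132. ]]
0 [[ 6.642e+02  8.600e+00  0.000e+00]
 [ 6.721e+02 -1.970e+01  0.000e+00]
 [ 6.258e+02  5.000e-01 -0.000e+00]]
24 [[656.   15.6  24. ]
 [663.2  -9.8  24. ]
 [621.4   8.4  24. ]]
30 [[654.   17.4  30. ]
 [661.   -7.4  30. ]
 [620.3  10.3  30. ]]
40 [[650.6  20.3  40. ]
 [657.2  -3.3  40. ]
 [618.5  13.6  40. ]]
```

```bash

python3 -c "
from h import *
c=load('w9')
for h in (110,115,120): print(h,plane(c,[[278,272],[357,272],[277,334],[357,336]],h).round(1).tolist())
cv2.imwrite('pics/z9.png',cv2.resize(c['image'][200:420,220:440],None,fx=2.7,fy=2.7))
a=load('s9'); cv2.imwrite('pics/zs9.png',cv2.resize(a['image'][210:270,280:360],None,fx=8,fy=8))
"
```

```text
110 [[576.6, 29.6, 110.0], [605.9, 35.7, 110.0], [580.8, 3.8, 110.0], [612.1, 9.4, 110.0]]
115 [[576.7, 31.5, 115.0], [604.9, 37.4, 115.0], [580.8, 6.6, 115.0], [611.0, 12.1, 115.0]]
120 [[576.9, 33.3, 120.0], [604.0, 39.0, 120.0], [580.9, 9.5, 120.0], [609.8, 14.7, 120.0]]
```

View pics/z9.png

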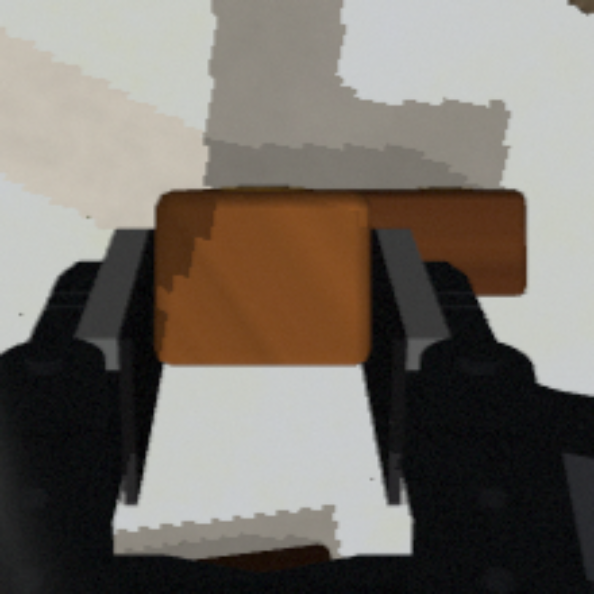

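View pics/zs9.png

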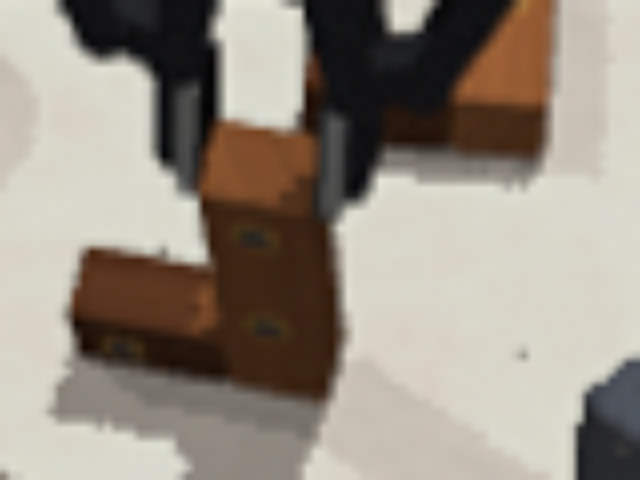

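It stands on its lower edge with the top still leaning about 18° toward +y. I'll shift the top back toward −y to bring it upright.

Call:
step_arm --commands '[[[0.05,-0.2,0],0],[[0.05,-0.2,0],0],[[0,-0.2,0],0],[[0,0,0],0]]'

```text
time_s: 7.75
eef_pos: [597.5, -11.7, 112.5]
ee_rot: [0.549, 0.447, 0.548, -0.446]
force: [1.2, 1.1, 2.2]
grip_width: 0.348
```

```bash

python3 -c "
from h import *
look(10)
c=load('w10')
cv2.imwrite('pics/z10.png',cv2.resize(c['image'][200:420,220:440],None,fx=2.7,fy=2.7))
a=load('s10'); cv2.imwrite('pics/zs10.png',cv2.resize(a['image'][200:270,270:360],None,fx=8,fy=8))
"
```

```text
[597.5 -11.7 112.5] 7.75 [1.21 1.1  2.19] [-0.04 -0.13 -0.02] 0.348
```

View pics/z10.png

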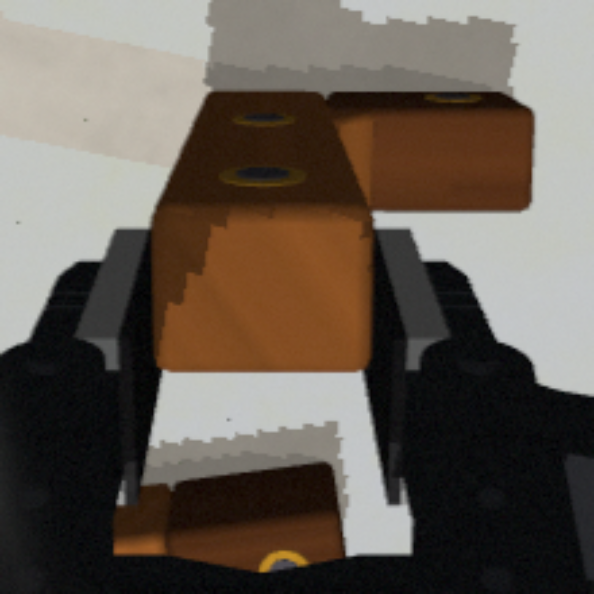

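View pics/zs10.png

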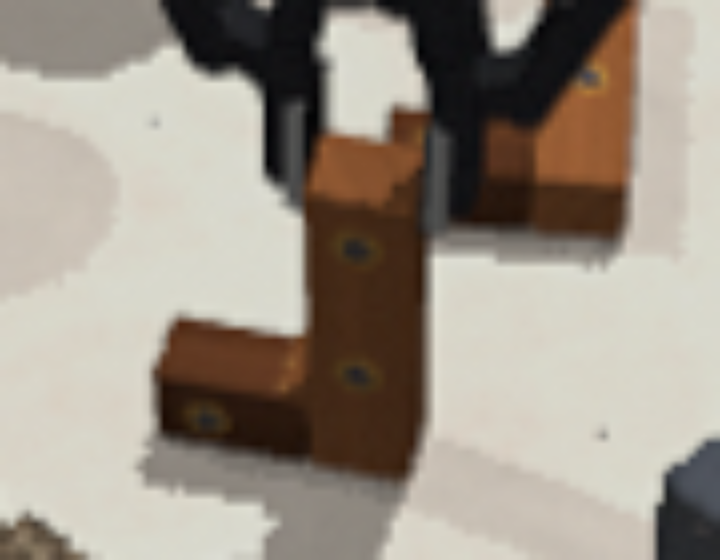

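```bash
cat >> h.py <<'E'
def t(c,px,h):
    p=plane(c,px,h); return (p[:,:2]@np.array([-.203,.979])).round(1),p.round(1).tolist()
E
python3 -c "
from h import *
c=load('w10')
f=lambda a:np.array(a)/2.7+[220,200]
print(t(c,f([[262,207],[262,371]]),119))
print(t(c,f([[440,108],[440,211]]),30))
print(t(c,f([[265,93]]),0))
print(np.array([597.5,-11.7])@[-.203,.979])
"
```

```text
(array([-112.6, -136.7]), [[595.4, 8.5, 119.0], [600.3, -15.1, 119.0]])
(array([-123.2, -147.2]), [[635.9, 6.1, 30.0], [641.9, -17.3, 30.0]])
(array([-127.4]), [[599.3, -5.9, 0.0]])
-132.7468
```

Call:
step_arm --commands '[[[0.03,-0.12,0],0],[[0.03,-0.12,0],0],[[0,0,0],0]]'

```text
time_s: 8.15
eef_pos: [599.4, -20.4, 112.0]
ee_rot: [0.548, 0.446, 0.549, -0.446]
force: [-0.0, 0.1, 0.1]
grip_width: 0.344
```

Call:
step_arm --commands '[[[0,0,0],0],[[0,0,0],0],[[0,0,0],0]]' --gripper 0.2

```text
time_s: 8.45
eef_pos: [599.2, -19.7, 112.2]
ee_rot: [0.549, 0.446, 0.549, -0.446]
force: [0.5, -0.2, -0.1]
grip_width: 0.402
```

```bash

python3 -c "
from h import *
look(11)
c=load('w11')
cv2.imwrite('pics/z11.png',cv2.resize(c['image'][200:420,220:440],None,fx=2.7,fy=2.7))
"
```

```text
[599.2 -19.7 112.2] 8.45 [ 0.45 -0.19 -0.09] [ 0.   -0.05 -0.01] 0.402
```

View pics/z11.png

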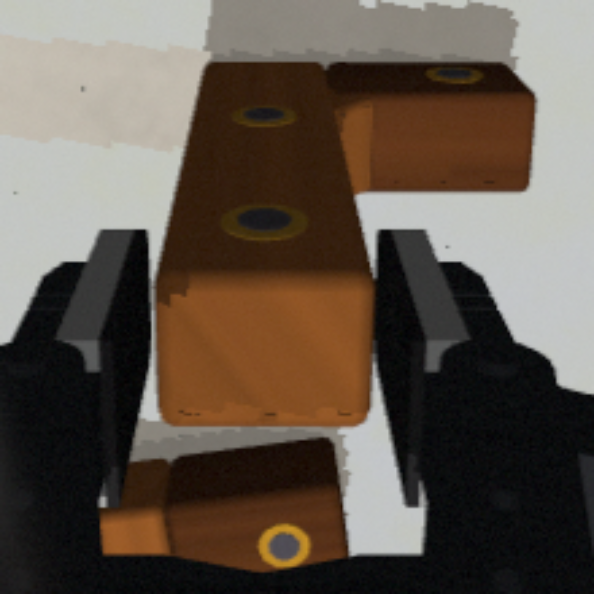

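Released, and the piece stands by itself. Its top face spans (160–370, 272–425) in the enlarged crop.

```bash

python3 -c "
from h import *
c=load('w11')
f=lambda a:np.array(a)/2.7+[220,200]
print(t(c,f([[265,272],[265,425]]),120))
print(t(c,f([[440,93],[440,190]]),30))
print(t(c,f([[265,63]]),0))
print(np.array([599.2,-19.7])@[-.203,.979])
p=plane(c,f([[160,272],[370,272],[160,425],[370,425]]),120).round(1);print(p)
"
```

```text
(array([-129.5, -152.5]), [[599.3, -8.0, 120.0], [604.1, -30.5, 120.0]])
(array([-127.7, -150.1]), [[636.5, 1.5, 30.0], [642.1, -20.2, 30.0]])
(array([-127.8]), [[599.3, -6.3, 0.0]])
-140.92390000000003
[[585.7 -10.8 120. ]
 [613.   -5.1 120. ]
 [589.8 -33.5 120. ]
 [618.3 -27.5 120. ]]
```

It measures upright: the base runs along −151…−128 mm on the leg axis, and the top within 2 mm of that. I'll regrasp nearer the +y face, lower on the leg.

Call:
step_arm --commands '[[[0,0.22,0],0.004],[[0,0,-0.15],0],[[0,0,-0.15],0],[[0,0,0],0]]'

```text
time_s: 8.95
eef_pos: [598.8, -10.9, 99.0]
ee_rot: [0.551, 0.442, 0.552, -0.443]
force: [1.1, 0.2, 0.2]
grip_width: 0.401
```

Call:
step_arm --commands '[[[0,0,0],0],[[0,0,0],0],[[0,0,0],0]]' --gripper 0.36

```text
time_s: 9.25
eef_pos: [599.3, -11.1, 100.3]
ee_rot: [0.551, 0.443, 0.552, -0.443]
force: [-0.1, 0.2, -1.7]
grip_width: 0.345
```

Call:
step_arm --commands '[[[0,0,0.15],0],[[0,0,0.1],0],[[-0.05,0.25,0],0],[[-0.05,0.25,0],0],[[-0.05,0.25,0],0]]'

```text
time_s: 9.75
eef_pos: [593.0, 20.2, 110.2]
ee_rot: [0.551, 0.442, 0.552, -0.442]
force: [0.3, 0.5, -2.1]
grip_width: 0.348
```

Call:
step_arm --commands '[[[-0.05,0.25,0],0],[[-0.05,0.25,0],0],[[0,0,0],0]]'

```text
time_s: 10.05
eef_pos: [589.0, 40.4, 110.2]
ee_rot: [0.552, 0.442, 0.552, -0.442]
force: [0.9, -0.4, -2.1]
grip_width: 0.353
```

```bash

python3 -c "
from h import *
look(12)
c=load('w12')
cv2.imwrite('pics/z12.png',cv2.resize(c['image'][200:420,220:440],None,fx=2.7,fy=2.7))
"
```

```text
[589.   40.4 110.2] 10.05 [ 0.88 -0.4  -2.14] [-0.06  0.02 -0.08] 0.353
```

View pics/z12.png

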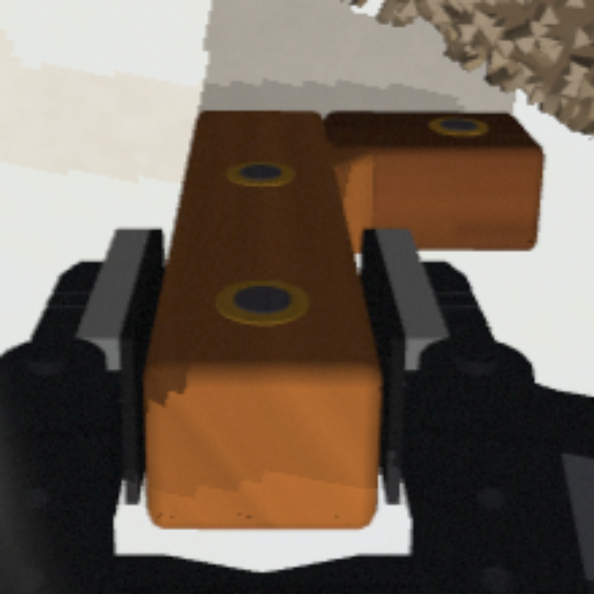

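View pics/l12.png

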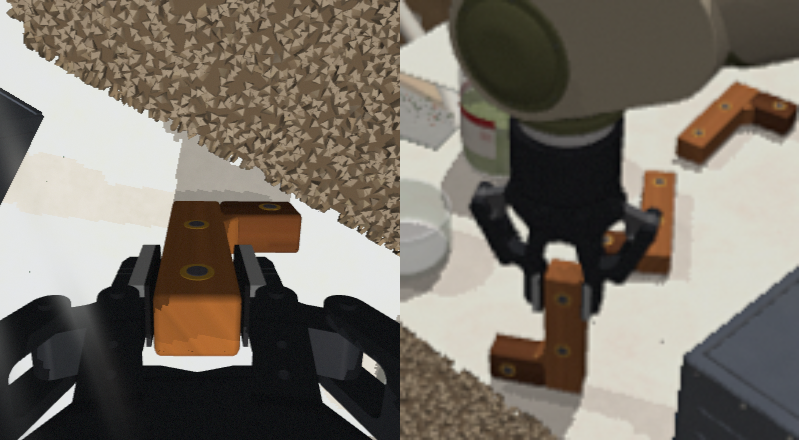

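Call:
step_arm --commands '[[[0,0,-0.15],0],[[0,0,-0.1],0],[[0,0,0],0]]'

```text
time_s: 10.45
eef_pos: [589.2, 38.6, 99.6]
ee_rot: [0.551, 0.442, 0.552, -0.443]
force: [-0.1, -1.2, -1.9]
grip_width: 0.347
```

Call:
step_arm --commands '[[[0,0,0],0],[[0,0,0],0]]' --gripper 0.305

```text
time_s: 10.65
eef_pos: [589.4, 38.8, 100.3]
ee_rot: [0.551, 0.443, 0.551, -0.443]
force: [-0.3, 0.4, -2.8]
grip_width: 0.348
```

Call:
step_arm --commands '[[[0.05,-0.235,0.025],0],[[0.05,-0.235,0.02],0],[[0.05,-0.235,-0.01],0],[[0.05,-0.235,-0.02],0],[[0,0,0],0]]'

```text
time_s: 11.15
eef_pos: [597.6, -0.2, 100.7]
ee_rot: [0.551, 0.443, 0.551, -0.443]
force: [0.8, 0.7, -1.9]
grip_width: 0.348
```

```bash

python3 -c "
from h import *
look(13)
"
```

```text
[ 5.976e+02 -2.000e-01  1.007e+02] 11.15 [ 0.83  0.69 -1.85] [0.02 0.01 0.  ] 0.348
```

View pics/l13.png

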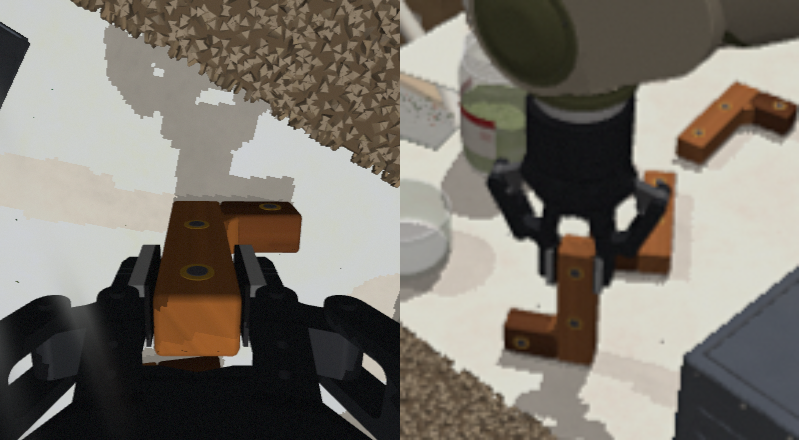

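The piece came along upright, because the grip still carried its weight. I'll move back, press it onto the table, loosen and retry.

Call:
step_arm --commands '[[[-0.05,0.24,0.05],0],[[-0.05,0.24,0],0],[[-0.05,0.24,0],0],[[-0.05,0.24,0],0],[[0,0,-0.1],0]]'

```text
time_s: 11.75
eef_pos: [589.3, 41.4, 99.2]
ee_rot: [0.552, 0.442, 0.552, -0.442]
force: [0.2, 0.4, -2.0]
grip_width: 0.35
```

Call:
step_arm --commands '[[[0,0,-0.05],0],[[0,0,0],0],[[0,0,0],0],[[0,0,0],0]]' --gripper 0.295

```text
time_s: 12.15
eef_pos: [589.4, 39.4, 96.9]
ee_rot: [0.551, 0.443, 0.551, -0.443]
force: [-0.3, -0.1, -0.7]
grip_width: 0.353
```

```bash

python3 -c "
from h import *
look(14)
"
```

```text
[589.4  39.4  96.9] 12.15 [-0.26 -0.09 -0.71] [ 0.02  0.06 -0.03] 0.353
```

View pics/l14.png

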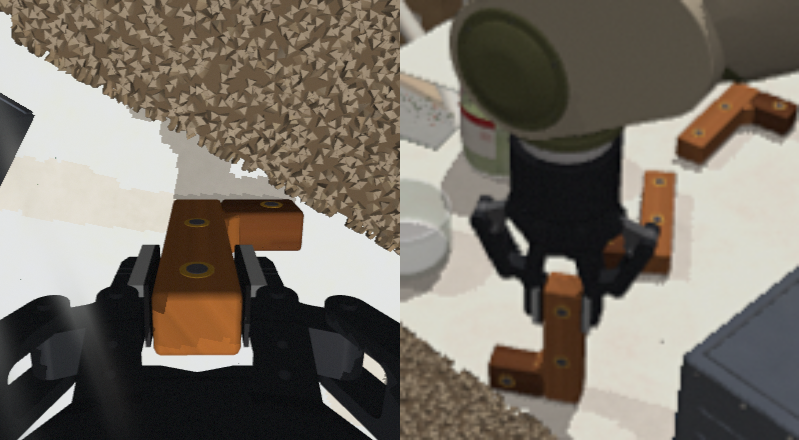

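Call:
step_arm --commands '[[[0.05,-0.235,0.02],0],[[0.05,-0.235,0.02],0],[[0.05,-0.235,-0.01],0],[[0.05,-0.235,-0.03],0],[[0,0,0],0]]' --gripper 0.297

```text
time_s: 12.75
eef_pos: [597.7, 0.5, 96.8]
ee_rot: [0.551, 0.443, 0.551, -0.443]
force: [0.5, -0.2, 0.6]
grip_width: 0.354
```

```bash

python3 -c "
from h import *
look(15)
"
```

```text
[5.977e+02 5.000e-01 9.680e+01] 12.75 [ 0.46 -0.19  0.59] [-0.06 -0.03  0.01] 0.354
```

View pics/l15.png

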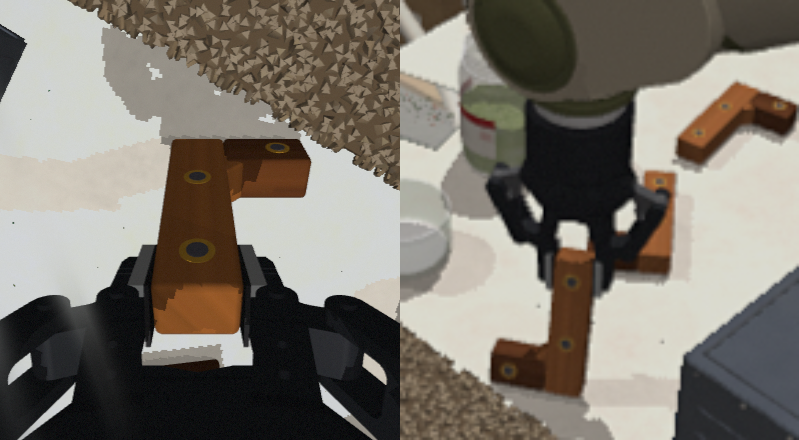

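The bottom edge stays put and the piece tilts toward −y. I'll continue along the arc.

Call:
step_arm --commands '[[[0.05,-0.23,-0.05],0],[[0.05,-0.225,-0.07],0],[[0.045,-0.215,-0.09],0],[[0.045,-0.21,-0.11],0],[[0,0,0],0]]'

```text
time_s: 13.35
eef_pos: [605.0, -34.4, 83.3]
ee_rot: [0.551, 0.443, 0.551, -0.443]
force: [0.3, -0.8, -0.4]
grip_width: 0.35
```

```bash

python3 -c "
from h import *
look(16)
"
```

```text
[605.  -34.4  83.3] 13.35 [ 0.28 -0.83 -0.36] [-0.1  -0.1  -0.08] 0.35
```

View pics/l16.png

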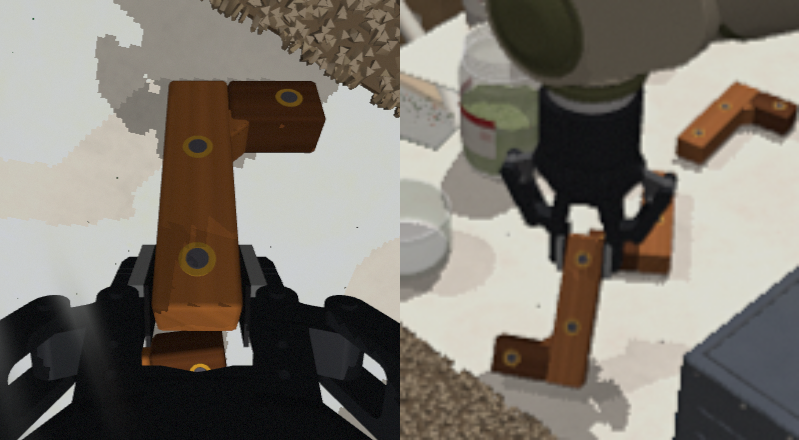

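Call:
step_arm --commands '[[[0.04,-0.18,-0.13],0],[[0.04,-0.17,-0.14],0],[[0.035,-0.155,-0.16],0],[[0.03,-0.14,-0.18],0],[[0,0,0],0]]'

```text
time_s: 13.95
eef_pos: [610.3, -59.6, 58.3]
ee_rot: [0.551, 0.442, 0.552, -0.443]
force: [0.9, 0.4, -0.6]
grip_width: 0.354
```

```bash

python3 -c "
from h import *
look(17)
"
```

```text
[610.3 -59.6  58.3] 13.95 [ 0.89  0.43 -0.57] [-0.01 -0.02 -0.04] 0.354
```

View pics/l17.png

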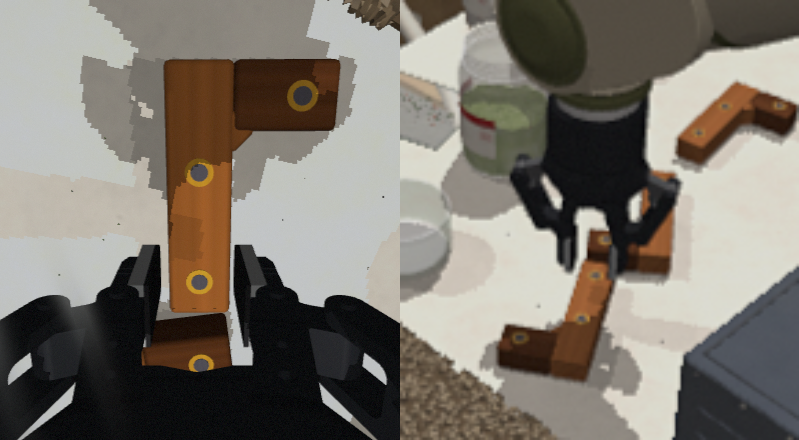

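```bash

python3 -c "
from h import *
c=load('w17'); p=np.array([[165,60],[170,312],[232,312],[338,62],[338,130]])+[120,40]
q=plane(c,p,24)[:,:2]; print(q.round(1)); print(np.linalg.norm(q[0]-q[1]),np.linalg.norm(q[2]-q[1]))
print((q@np.array([-.203,.979])).round(1))
m=wood(c,(260,80,480,360)); cs=cv2.findContours(m,cv2.RETR_EXTERNAL,cv2.CHAIN_APPROX_NONE)[0]
for k in cs:
  if cv2.contourArea(k)>500:
    a=cv2.approxPolyDP(k,3,True)[:,0]; print(np.c_[a,plane(c,a,24)[:,:2].round(1)])
a=load('s17'); cv2.imwrite('pics/zs17.png',cv2.resize(a['image'][205:275,275:355],None,fx=8,fy=8))
"
```

```text
[[581.2  19.2]
 [606.7 -96.4]
 [636.9 -89.7]
 [651.9  34. ]
 [660.6   7.3]]
118.39067583548574 30.954860306042505
[ -99.2 -217.6 -217.1  -99.1 -127. ]
[[ 4.580e+02  1.000e+02  6.516e+02  3.470e+01]
 [ 3.590e+02  1.000e+02  6.114e+02  2.580e+01]
 [ 3.540e+02  1.220e+02  6.115e+02  1.690e+01]
 [ 3.540e+02  1.050e+02  6.098e+02  2.350e+01]
 [ 3.500e+02  1.000e+02  6.077e+02  2.500e+01]
 [ 2.850e+02  1.020e+02  5.814e+02  1.840e+01]
 [ 2.920e+02  3.510e+02  6.076e+02 -9.570e+01]
 [ 3.470e+02  3.500e+02  6.342e+02 -8.920e+01]
 [ 3.510e+02  1.910e+02  6.172e+02 -1.170e+01]
 [ 3.740e+02  1.690e+02  6.247e+02 -2.000e-01]
 [ 4.520e+02  1.680e+02  6.578e+02  7.500e+00]]
```

View pics/zs17.png

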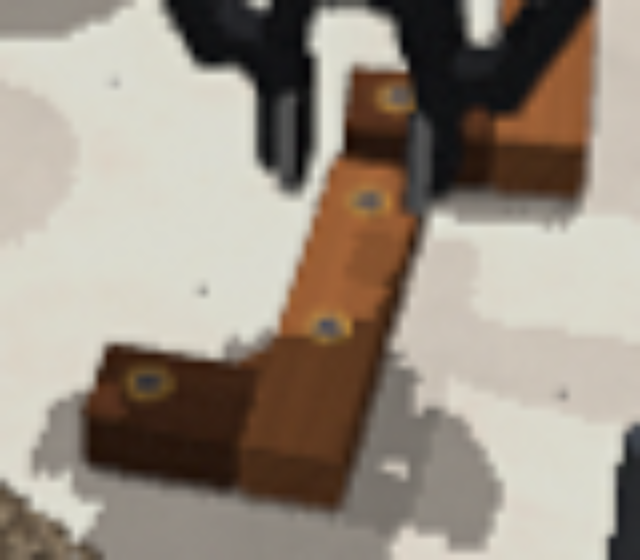

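The piece has slipped free and lies flat: it measures 118 × 31 mm at top-face height and its middle is within about 5 mm of the original. I'll retreat and check.

Call:
step_arm --commands '[[[0,0,0.2],0],[[0,0,0.5],0],[[0,0,0.9],0],[[0,0,0.9],0],[[0,0,0.9],0]]' --gripper 0

```text
time_s: 14.55
eef_pos: [610.6, -58.5, 198.2]
ee_rot: [0.552, 0.443, 0.551, -0.442]
force: [0.6, -0.4, 0.8]
grip_width: 0.503
```

Call:
step_arm --commands '[[[0,0,0.9],0],[[-0.5,0.7,0],0],[[-0.7,0.8,0],0],[[-0.7,0.8,0],0],[[-0.7,0.8,0],0]]'

```text
time_s: 15.05
eef_pos: [505.4, 66.4, 232.6]
ee_rot: [0.552, 0.443, 0.551, -0.442]
force: [0.6, -0.2, -0.3]
grip_width: 0.503
```

Call:
step_arm --commands '[[[-0.7,0.8,0],0],[[-0.7,0.8,0],0],[[-0.7,0.8,0],0],[[-0.7,0.8,0],0],[[-0.7,0.8,0],0]]'

```text
time_s: 15.55
eef_pos: [365.3, 226.3, 232.7]
ee_rot: [0.552, 0.443, 0.551, -0.442]
force: [-0.6, -0.6, 0.1]
grip_width: 0.5
```

Call:
step_arm --commands '[[[-0.7,0.8,0],0],[[-0.7,0.8,0],0],[[-0.5,0.6,0],0],[[0,0,0],0],[[0,0,0],0]]'

```text
time_s: 16.05
eef_pos: [290.5, 313.4, 232.4]
ee_rot: [0.552, 0.442, 0.552, -0.442]
force: [0.5, -0.8, 0.2]
grip_width: 0.5
```

```bash
python3 - <<'E'
from h import *
s=ctrl.sense(); print(s['eef_pos'],s['time_s'],s['force'])
c=shot('top','topF'); shot('side','sideF')
for k in cv2.findContours(wood(c,(270,195,460,265)),cv2.RETR_EXTERNAL,cv2.CHAIN_APPROX_NONE)[0]:
    if cv2.contourArea(k)>100: a=cv2.approxPolyDP(k,2.5,True)[:,0]; print(np.c_[a,plane(c,a,24)[:,:2].round()].tolist())
E
```

```text
[290.51765412 313.40305565 232.3909271 ] 16.05 [ 0.49967342 -0.7694093   0.23258921]
[[403.0, 224.0, 623.0, -294.0], [401.0, 232.0, 601.0, -289.0], [428.0, 237.0, 589.0, -362.0], [433.0, 242.0, 575.0, -375.0], [432.0, 253.0, 545.0, -372.0], [440.0, 254.0, 543.0, -394.0], [444.0, 231.0, 606.0, -406.0]]
[[336.0, 219.0, 634.0, -111.0], [343.0, 242.0, 570.0, -131.0], [381.0, 229.0, 608.0, -234.0], [379.0, 221.0, 630.0, -229.0], [352.0, 230.0, 604.0, -155.0], [346.0, 227.0, 612.0, -138.0], [342.0, 217.0, 640.0, -127.0]]
[[286.0, 213.0, 648.0, 27.0], [290.0, 236.0, 584.0, 14.0], [329.0, 228.0, 608.0, -92.0], [328.0, 221.0, 628.0, -89.0], [300.0, 226.0, 612.0, -12.0], [294.0, 221.0, 626.0, 4.0], [292.0, 212.0, 651.0, 11.0]]
```

View pics/topF.png

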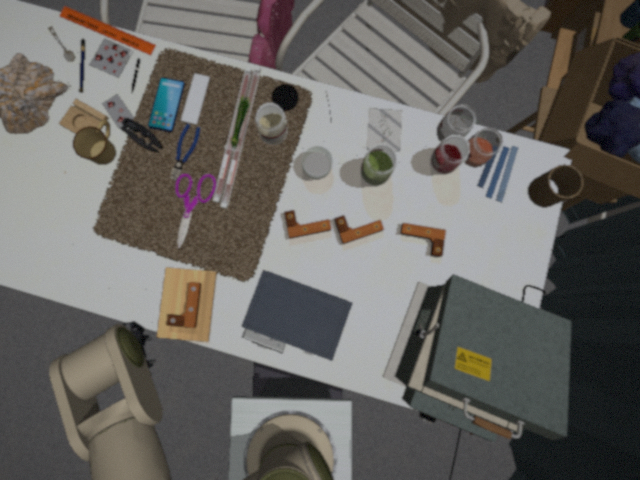

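View pics/sideF.png

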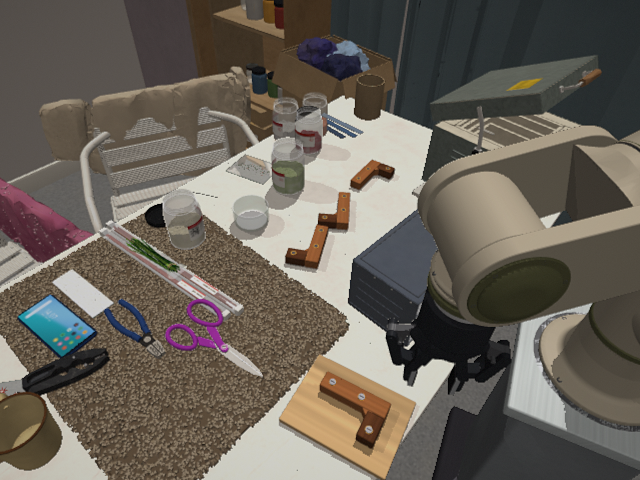

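The top view shows the left piece with its corner at (290,235), long leg right and short leg up. It is now counter-clockwise like the sample and the other two, whose contours have not moved.

```bash
python3 -c "
from h import *
print(ticket.finish_job(), ctrl.sense()['time_s'])"
```

```text
the job is handed in; nothing more can be done
the job is handed in; nothing more can be done
```

The left corner was the mirrored one. It is now turned over, lying flat in its place, and the job is handed in at about 16 s of the 72 s allowed.

**How it went:** I pinched the free end lightly and lifted until the piece pivoted upright on its end face. Then I regrasped it and tipped it over the other way. The piece did not swing under a normal grip, so I had to loosen the grip in steps. The first tipping try only carried it upright, and on the second it slipped out near the end and settled flat by itself.

**Last checks:**
- **Hand:** in the top view, all three corners have the same hand as the sample.
- **Turned piece:** it measures 118 × 31 mm at top-face height, which fits lying flat (nominal 120 × 30 mm). Its middle is within about 5 mm of where it was, and its long leg now points the opposite way along the same line.
- **Other two corners:** their outlines agree with the first picture to within 1–2 pixels (about 3–5 mm).
- **Everything else:** the pot, jar and other items look unmoved in the top and side views; I judged these by eye.
- **Arm:** it was clear of everything, with the wrist force back to about zero. The highest wrist force I read was about 8 N.

No final check failed or disagreed.

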